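# Take the empty paper core off the keyed spindle

### The job

Take the empty paper-roll core off the leaning spindle of the roll stand: two hidden lugs on the spindle hold it, so feel for the angle at which its notches let it past, without forcing it, and slide it off over the open end. Then set it down standing on end in the cream tray, lowered rather than dropped, and leave the bottle and the film can where they stand.

Things in the scene. Friction and masses are not known exactly. Their poses are not given: they have to be found in the camera images.
- core: the core: plain grey plastic tube, 52 mm outside, 120 mm long, 0.12 to 0.26 kg, round, so it can be gripped at any angle round its axis. Origin: centre of its lower end; z along the tube, toward the spindle's open end at the start. It starts seated on the flange, loose (2 mm play all round), hanging about 2 mm off the spindle's axis. It may finally stand on either end
- core_mid (a point): middle of the core on its axis, 60 mm from either end; same axes. Inside: the lower end has a 10 mm thick ring of 28 mm bore with two notches facing each other (on the core's +x and -x sides), which alone pass the spindle's lugs; above it the tube is hollow (42 mm bore) up to a plain 12 mm thick ring of 28 mm bore at the top end
- stand: the roll stand, fixed: grey base plate 190 x 110 x 12 mm, with a round 62 mm flange on a short leaning neck; origin under the plate's centre, on the table. The spindle leans 35 degrees from the vertical toward the stand's -x, in its x-z plane
- spindle_root (a point): point on the spindle's axis at the face of the flange, where the core's lower end rests, 66 mm above the table; z along the spindle toward its open end. The core lifts 25 mm freely from here, then meets the lugs. The right angle is at least 0.5 rad from the start; as lugs and notches are paired, a turn of up to 2.7 rad in either sense finds one, then it slides off freely
- spindle_tip (a point): point on the axis at the open end of the steel spindle, 132 mm from the flange (12 mm stand out of the seated core); axes as spindle_root. The spindle is 24 mm thick and cannot be turned
- spindle_lugs (a point): point on the axis midway between two lugs on opposing sides inside the core: 6 mm wide, reaching 18 mm from the axis, 35 to 45 mm above the flange. Their direction round the axis is not shown or told (this point's axes are those of spindle_root) and differs each time: turn the core and try. Within 0.15 to 0.3 rad of the right angle (least if held off-centre) the notches pass them
- tray: the cream developing tray, fixed, 335 (its x) x 265 (its y) x 62 mm (rim height); origin: centre of its underside, on the table; flat inner floor about 6 mm above the table, about 240 x 190 mm
- bottle: bystander: brown bottle with screw cap, 62 mm diameter, 115 mm high, loose, beside the stand; origin: centre of its underside.
- film_can: bystander: film can, 34 mm diameter, 51 mm high, loose, on the other side of the stand; origin: centre of its underside

How it is judged:
By the outcome, as a careful person would: the job done as asked, in the order asked, and still so for the second after the job is handed in, with the robot touching nothing.
It also fails if it takes over 64 s, if anything falls off the work surface, if the arm or the gripper's body presses on something with over 40 N, if the wrist force passes 120 N, or if a joint passes its speed limit or range.

### The arm

A 7-joint arm with a two-finger parallel gripper is mounted at the origin on a cart in front of the work surface, level with it; the furniture and walls round the work are solid. World frame = base frame: x ahead of the robot, y to its left, z up, the work surface at z = 0. Lengths are in m, angles in rad, forces in N, time in s.
With the tool pointing down it reaches from about 0.425 to 0.925 m from the base axis. Payload 6.8 kg.
Tool frame: the origin (TCP) lies where the fingers leave the gripper's body, on its centre line; the fingertips stand 73 mm ahead of it and the grasp point (between the pads) lies 54 mm ahead of it; z points along the fingers, y is the line along which they close (so a half turn about z gives the same grasp; the last joint's range is limited). The gripper opens to 85 mm and grips with 20 to 120 N. Pads are 22 mm wide; open, the fingers measure 114 mm over their backs; the gripper's body (76 mm by 85 mm) begins 54 mm behind the grasp point. The pads swing forward as they close: fully open they stand 13 mm farther back than shut.
Start: joints at [-1.211, 0.477, 0.022, 1.555, -0.011, 1.109, -0.083], TCP at [0.304, 0.602, 0.304] pointing down, gripper open.
Joint ranges: [-2.96, 2.96], [-0.34, 2.1], [-1.41, 1.46], [0.24, 2.44], [-1.37, 4.51], [0.17, 1.92], [-2.96, 2.96]. Speed limits (rad/s): [2.39, 2.39, 3.14, 3.14, 3.14, 3.14, 3.14].

### API

Orientations are given as a rotation vector (axis times angle).
In Python, from bench import r, job, readout, grab_frame, camera_info gives the robot as it stands (r), with the cameras as plain functions, the job (job) and the readings (readout).
- The arm moves only by the shell command python3 drive.py 'ROWS' [OPENING] [FORCE]. ROWS is rows parted by semicolons, their numbers by spaces, 1 to 5 of them, each of 6 numbers: dx, dy, dz in m, then a rotation vector rx, ry, rz in rad; each row is the pose to reach, as a shift and turn from the pose commanded when the command began, along the tool's axes at that moment; what a row does not reach only later rows make up. A row lasts 1/10 s, in which the tool goes at most 0.05 m and 0.15 rad, less where a joint would pass 70% of its speed; a pose out of reach is approached as far as the arm can. OPENING is the finger opening in m, set as the command begins (- or left out keeps the last). The fingers move at their own pace and stop on an object; FORCE is the grip in N (left out, the last holds). Time passes only in rows, so rows that do not move let the fingers close. It prints the time, the measured TCP pose, the force, the opening and the grip force at its end.
- readout.get_obs(): the state, without advancing time (a new reading comes with each control period).
- grab_frame(name): name is "scene" or "top"; returns (picture, depth): 480x640x3 uint8, blue, green, red; 480x640 float32, m along the optical axis (not along the pixel's ray), 0 where there is no reading.
- camera_info(name): a dict with "camera_matrix" (3x3 intrinsics, pixels), "k1" (the pictures are not rectified: a ray, as slopes to the right and down, at radius r is drawn at 1 + k1 r^2 times it, then the intrinsics apply), "R" (3x3) and "t" (3): a world point X has camera coordinates R X + t. Camera axes: x right, y down, z forward; pixel columns grow to the right and rows downward; lengths in m; the calibration is good to about 2 mm. A picture is of the moment at which its call begins. camera_info takes no time and is no camera call.
- job.hand_in(): hands the job in; it is judged then, once.
The state is a dict: "clock": time; "joints": joint angles; "qvel": joint speeds; "tau": joint torques, N m; "tcp_pos": TCP position; "orientation": TCP orientation; "contact_force": force on the tool from outside, world axes, zero at the start; "moment": the same for the moment, N m; "grip_width": finger opening in m; "gripper_force": force on a finger pad.
Only numpy, scipy, OpenCV 4.12 (cv2) and the standard library are available. Lean on these libraries where they do the work, as an engineer would, in place of code of your own. Each camera call takes 0.05 s, during which the arm holds its last target. There are 200 camera calls.

## Working session

There is one attempt and no reset: what is moved stays moved. The work goes in short steps, Python scripts to look and compute and a shell command to move; the robot and the scene stay as the last step left them, time stands still between calls to the robot, and variables do not carry over. Pictures are saved under pics/ and viewed, at most 10 in all, crops included, and the job is handed in when it is done.

```bash
ls; mkdir -p pics; python3 - <<'E'
from bench import r, job, readout, grab_frame, camera_info
import cv2,numpy as np
for n in("scene","top"):
    p,d=grab_frame(n);cv2.imwrite(f"pics/{n}0.png",p);np.save(f"pics/{n}0.npy",d)
    i=camera_info(n);print(n,i)
print(readout.get_obs())
E
```

```text
bench.py
drive.py
pics
scene {'camera_matrix': array([[480.96354147,   0.        , 318.99897333],
       [  0.        , 480.96354147, 237.75465933],
       [  0.        ,   0.        ,   1.        ]]), 'k1': 0.03334572242466486, 'R': array([[ 0.85451114, -0.51932008,  0.01083351],
       [-0.28588914, -0.48762263, -0.82491913],
       [ 0.43367974,  0.7018054 , -0.56514695]]), 't': array([-0.46223089,  0.27736584,  1.07681987])}
top {'camera_matrix': array([[440.4204072 ,   0.        , 316.37226017],
       [  0.        , 440.4204072 , 238.97164846],
       [  0.        ,   0.        ,   1.        ]]), 'k1': -0.09737543366610649, 'R': array([[-0.02198119, -0.99962241, -0.01648834],
       [-0.98261229,  0.02464259, -0.18402673],
       [ 0.18436356,  0.01215652, -0.98278293]]), 't': array([0.01870117, 0.52358619, 1.01981467])}
{'clock': 0.1, 'joints': array([-1.21108399,  0.47768367,  0.02235418,  1.55632839, -0.01151473,
        1.10930586, -0.08311666]), 'qvel': array([-0.00145275, -0.00175698,  0.00112938, -0.00267117, -0.00031817,
        0.00030501,  0.00070823]), 'tau': array([ 4.34084664e-03, -5.97763324e+01,  1.61387768e+00, -2.81957370e+01,
        1.28976649e-02,  4.99266753e-03, -1.71952325e-05]), 'tcp_pos': array([0.30420209, 0.60211073, 0.30305593]), 'orientation': array([-7.28113864e-01, -3.05577824e+00,  2.47361127e-03]), 'contact_force': array([ 0.5078326 , -0.19009108, -0.75624628]), 'moment': array([0.00535826, 0.05314045, 0.04237019]), 'gripper_force': 0.0, 'grip_width': 0.0852225339643754}
```

View pics/scene0.png

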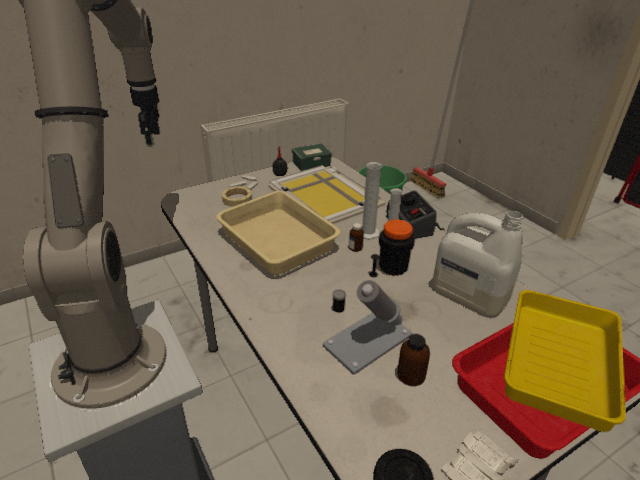

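View pics/top0.png

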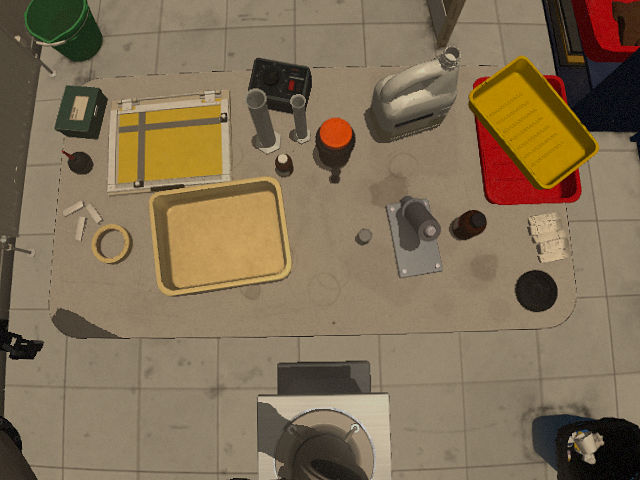

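```bash
cat > h.py <<'E'
import numpy as np,cv2
from bench import r, job, readout, grab_frame, camera_info
def ray(n,u,v):
    i=camera_info(n);K=i["camera_matrix"]
    x=cv2.undistortPoints(np.array([[[u,v]]],float),K,np.array([i["k1"],0,0,0,0.]))[0,0]
    return -i["R"].T@i["t"], i["R"].T@np.array([x[0],x[1],1])
def atz(n,u,v,z):
    c,d=ray(n,u,v);return c+d*(z-c[2])/d[2]
def tri(p,q):
    c1,d1=ray("scene",*p);c2,d2=ray("top",*q)
    s=np.linalg.lstsq(np.c_[d1,-d2],c2-c1,rcond=None)[0]
    a,b=c1+s[0]*d1,c2+s[1]*d2
    return (a+b)/2,np.linalg.norm(a-b)
def proj(n,X):
    i=camera_info(n);K=i["camera_matrix"]
    return cv2.projectPoints(np.atleast_2d(np.array(X,float)),cv2.Rodrigues(i["R"])[0],i["t"],K,np.array([i["k1"],0,0,0,0.]))[0][:,0]
def cloud(n,d):
    i=camera_info(n);K=i["camera_matrix"];v,u=np.nonzero(d>0)
    x=cv2.undistortPoints(np.stack([u,v],1)[:,None].astype(float),K,np.array([i["k1"],0,0,0,0.]))[:,0]
    P=np.c_[x,np.ones(len(x))]*d[v,u][:,None]
    return (P-i["t"])@i["R"],u,v
E
python3 - <<'E'
import cv2,numpy as np
a=cv2.imread("pics/scene0.png")[265:395,315:445];b=cv2.imread("pics/top0.png")[170:300,350:480]
cv2.imwrite("pics/crop1.png",np.hstack([cv2.resize(c,(400,400),interpolation=cv2.INTER_CUBIC) for c in(a,b)]))
E
```

```text
(no output)
```

View pics/crop1.png

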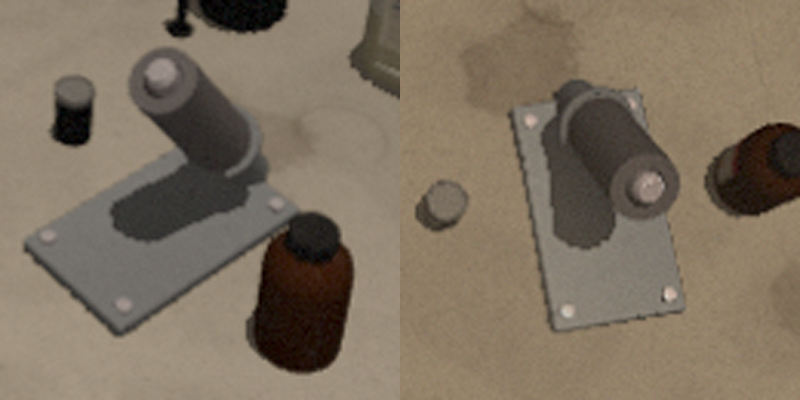

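```bash
cat > m.py <<'E'
from h import *
from scipy.optimize import least_squares
s=130/400
T=lambda x,y:(350+(x-400)*s,170+y*s); S=lambda x,y:(315+x*s,265+y*s)
c=np.array([atz("top",*T(*p),.012) for p in[(512,110),(636,91),(685,307),(555,328)]])
print(c.round(4),[np.linalg.norm(c[i]-c[i-1]).round(4) for i in range(4)])
ctr=c.mean(0);ux=(c[0]+c[1]-c[2]-c[3])[:2];ux/=np.linalg.norm(ux);print("ctr",ctr,"ux",ux)
print("scene corners",[atz("scene",*S(*p),.012).round(4) for p in[(25,240),(120,328)]])
tip,e=tri(S(161,74),T(650,186));print("tip",tip,e)
ax0=np.array([*(-ux*np.sin(np.radians(35))),np.cos(np.radians(35))]);print("axis0",ax0,"root from tip",tip-.132*ax0)
print("yaw lean",np.arctan2(-ux[1],-ux[0]))
root0=tip-.132*ax0
for n in("scene","top"):
    P,u,v=cloud(n,np.load(f"pics/{n}0.npy"))
    w=P-root0;t=w@ax0;rad=np.linalg.norm(w-t[:,None]*ax0,axis=1)
    q=P[(t>.015)&(t<.11)&(rad<.035)&(rad>.015)]
    def f(p):
        a=np.array([p[2],p[3],1]);a/=np.linalg.norm(a);w=q-[p[0],p[1],.12];return np.linalg.norm(w-np.outer(w@a,a),axis=1)-.026
    p0=root0+ax0*(.12-root0[2])/ax0[2]
    o=least_squares(f,[p0[0],p0[1],ax0[0]/ax0[2],ax0[1]/ax0[2]],loss="soft_l1",f_scale=.002)
    a=np.array([*o.x[2:],1]);a/=np.linalg.norm(a)
    print(n,len(q),"pt z=.12",o.x[:2],"exp",p0[:2],"axis",a,np.sqrt(np.mean(o.fun**2)))
print("can top",tri(S(75,93),T(446,201)),"cap",tri(S(314,235),T(790,152)))
print("can depth/bottle bases later; tray:")
tc=np.array([atz("top",*p,.062) for p in[(153,192),(277,180),(289,277),(160,293)]]);print(tc.round(3),tc.mean(0))
E
python3 m.py
```

```text
[[ 0.6124 -0.1735  0.012 ]
 [ 0.6263 -0.2779  0.012 ]
 [ 0.4449 -0.3055  0.012 ]
 [ 0.4309 -0.1989  0.012 ]] [np.float64(0.1833), np.float64(0.1054), np.float64(0.1835), np.float64(0.1076)]
ctr [ 0.52863377 -0.23895024  0.012     ] ux [0.9895009  0.14452669]
scene corners [array([ 0.429 , -0.2022,  0.012 ]), array([ 0.4431, -0.307 ,  0.012 ])]
tip [ 0.5131107  -0.24338422  0.16907153] 0.0015264208833641107
axis0 [-0.5675544  -0.0828971   0.81915204] root from tip [ 0.58802788 -0.2324418   0.06094346]
yaw lean -2.996558032164052
scene 477 pt z=.12 [ 0.54549366 -0.2369585 ] exp [ 0.5471102  -0.23841825] axis [-0.57575165 -0.08242238  0.81345964] 0.0010324466613663907
top 429 pt z=.12 [ 0.54421345 -0.23593512] exp [ 0.5471102  -0.23841825] axis [-0.57300682 -0.08249291  0.81538831] 0.0008510129074281677
can top (array([ 0.5312022 , -0.11239146,  0.04424485]), np.float64(0.0008581852193768132)) cap (array([ 0.55119593, -0.37010629,  0.10404369]), np.float64(0.0012915069347324071))
can depth/bottle bases later; tray:
[[0.651 0.412 0.062]
 [0.672 0.1   0.062]
 [0.432 0.073 0.062]
 [0.399 0.383 0.062]] [0.53848913 0.24181491 0.062     ]
```

```bash
python3 - <<'E'
from h import *
for n in("scene","top"):
    P,u,v=cloud(n,np.load(f"pics/{n}0.npy"))
    def st(name,c,rad,lo,hi):
        m=(np.hypot(P[:,0]-c[0],P[:,1]-c[1])<rad)&(P[:,2]>lo)&(P[:,2]<hi);q=P[m]
        print(n,name,m.sum(),q.mean(0).round(4),np.median(q[:,2]).round(4),np.percentile(q[:,2],98).round(4))
    st("table",(.45,-.08),.03,-.03,.05); st("plate",(.45,-.25),.02,-.01,.04)
    st("can",(.531,-.112),.025,.035,.08); st("cap",(.553,-.37),.02,.09,.15);st("tip",(.513,-.243),.02,.158,.2)
    st("trayfloor",(.54,.24),.06,-.02,.04)
    st("canall",(.531,-.112),.03,.01,.08)
    st("bottle",(.553,-.37),.045,.02,.08)
E
```

```text
scene table 307 [ 0.4493 -0.0804  0.0007] 0.0007 0.0041
scene plate 225 [ 0.4477 -0.2505  0.0104] 0.012 0.0156
scene can 153 [ 0.5287 -0.1156  0.0473] 0.049 0.0533
scene cap 194 [ 0.549  -0.3747  0.1099] 0.1125 0.1157
scene tip 194 [ 0.5155 -0.2452  0.1698] 0.171 0.1789
scene trayfloor 677 [0.5384 0.2379 0.006 ] 0.0061 0.0096
scene canall 245 [ 0.527 -0.118  0.038] 0.0419 0.0531
scene bottle 573 [ 0.5323 -0.3873  0.0512] 0.0522 0.079
top table 449 [ 0.4502 -0.08    0.0006] 0.0006 0.0047
top plate 207 [ 0.4499 -0.2502  0.0114] 0.0122 0.0166
top can 157 [ 0.5316 -0.1114  0.0502] 0.0502 0.0549
top cap 215 [ 0.5509 -0.3665  0.1102] 0.1133 0.117
top tip 201 [ 0.5174 -0.2421  0.1712] 0.1725 0.1794
top trayfloor 1685 [0.5395 0.2398 0.0054] 0.0054 0.0095
top canall 180 [ 0.5302 -0.1107  0.0468] 0.0498 0.0548
top bottle 216 [ 0.5394 -0.3469  0.0539] 0.0561 0.0789
```

```bash
cat > g.py <<'E'
from h import *
import sys
from scipy.spatial.transform import Rotation as Ro
a=np.array([-.5676,-.083,.819]);a/=np.linalg.norm(a)
xt=np.cross([0,0,1],-a);xt/=np.linalg.norm(xt);RT=np.c_[xt,np.cross(-a,xt),-a]
c0=np.array([.5449,-.2364,.12]);tz=(.12-.0655)/a[2]
def onaxis(t):return c0+a*(t-tz)      # t measured from the core's lower end (seated)
def rows(pos,R=RT):
    o=readout.get_obs();R0=Ro.from_rotvec(o["orientation"])
    d=R0.inv().apply(np.array(pos)-o["tcp_pos"]);w=(R0.inv()*Ro.from_matrix(R)).as_rotvec()
    print("row",d.round(4),w.round(4),"|d|",np.linalg.norm(d).round(3),"|w|",np.linalg.norm(w).round(3),"clk",round(o["clock"],1),"q",o["joints"].round(2))
E
python3 - <<'E'
from g import *
print(RT,onaxis(.144),onaxis(.25))
rows([.55,.15,.33])
E
```

```text
[[-0.14469095  0.81045462  0.56765116]
 [ 0.9894769   0.11851257  0.08300748]
 [ 0.          0.57368814 -0.81907382]] [ 0.50092893 -0.24282988  0.18344663] [ 0.44075791 -0.25162867  0.27026845]
row [-0.4233 -0.2927 -0.0264] [-0.5644 -0.2915  0.9272] |d| 0.515 |w| 1.124 clk 0.1 q [-1.21  0.48  0.02  1.56 -0.01  1.11 -0.08]
```

```bash
R='-0.4233 -0.2927 -0.0264 -0.5644 -0.2915 0.9272'; python3 drive.py '-0.17 -0.117 -0.01 -0.22 -0.11 0.36;-0.17 -0.117 -0.01 -0.22 -0.11 0.36;-0.2 -0.14 -0.012 -0.26 -0.13 0.43;-0.25 -0.17 -0.015 -0.33 -0.17 0.55;-0.25 -0.17 -0.015 -0.33 -0.17 0.55' 0.085; python3 -c "
from g import *
rows([.55,.15,.33]);rows(onaxis(.25))"
```

```text
clock: 0.6
tcp_pos: [0.4245, 0.3817, 0.3158]
orientation: [1.412, 2.504, 0.406]
contact_force: [1.3, -0.3, 0.8]
grip_width: 0.085
gripper_force: 0.0
row [-0.2637 -0.01    0.0007] [-0.233  -0.1193  0.3743] |d| 0.264 |w| 0.457 clk 0.6 q [-1.18  0.17  0.28  2.01  0.24  0.66 -0.53]
row [-0.5498 -0.3167 -0.0297] [-0.233  -0.1193  0.3743] |d| 0.635 |w| 0.457 clk 0.6 q [-1.18  0.17  0.28  2.01  0.24  0.66 -0.53]
```

```bash
python3 drive.py '-0.264 -0.01 0 -0.233 -0.12 0.374;-0.264 -0.01 0 -0.233 -0.12 0.374;-0.264 -0.01 0 -0.233 -0.12 0.374;-0.264 -0.01 0 -0.233 -0.12 0.374;-0.264 -0.01 0 -0.233 -0.12 0.374'; python3 -c "
from g import *
rows(onaxis(.25))"
```

```text
clock: 1.1
tcp_pos: [0.5422, 0.1664, 0.3299]
orientation: [1.744, 2.024, 0.635]
contact_force: [0.6, 0.9, -0.1]
grip_width: 0.085
gripper_force: 0.0
row [-0.3984 -0.1673 -0.0434] [-0.0019 -0.0007  0.0032] |d| 0.434 |w| 0.004 clk 1.1 q [-1.01  0.07  0.54  2.17  0.44  0.36 -0.7 ]
```

```bash
D='-0.398 -0.167 -0.043 0 0 0'; python3 drive.py '-0.398 -0.167 -0.043 0 0 0;-0.398 -0.167 -0.043 0 0 0;-0.398 -0.167 -0.043 0 0 0;-0.398 -0.167 -0.043 0 0 0;-0.398 -0.167 -0.043 0 0 0'; python3 -c "
from g import *
rows(onaxis(.25))"
```

```text
clock: 1.6
tcp_pos: [0.4922, -0.0409, 0.3005]
orientation: [1.746, 2.024, 0.634]
contact_force: [0.4, -0.7, 0.8]
grip_width: 0.085
gripper_force: 0.0
row [-0.2009 -0.0845 -0.0216] [-0.0032  0.0001  0.002 ] |d| 0.219 |w| 0.004 clk 1.6 q [-0.92 -0.08  0.91  2.35 -0.1   0.24  0.25]
```

```bash
python3 drive.py '-0.201 -0.085 -0.022 0 0 0;-0.201 -0.085 -0.022 0 0 0;-0.201 -0.085 -0.022 0 0 0;-0.201 -0.085 -0.022 0 0 0;-0.201 -0.085 -0.022 0 0 0'; python3 -c "
from g import *
rows(onaxis(.25))"
```

```text
clock: 2.1
tcp_pos: [0.4281, -0.2384, 0.288]
orientation: [1.741, 2.02, 0.62]
contact_force: [0.2, 0.2, -0.4]
grip_width: 0.0851
gripper_force: 0.0
row [-0.0147 -0.0015  0.0208] [-0.0043  0.0116  0.0065] |d| 0.025 |w| 0.014 clk 2.1 q [-1.01 -0.34  1.45  2.32 -0.06  0.36  0.72]
```

```bash
cat > kin.py <<'E'
import numpy as np
from scipy.optimize import least_squares
from scipy.spatial.transform import Rotation as Ro
LO=np.array([-2.96,-.34,-1.41,.24,-1.37,.17,-2.96]);HI=np.array([2.96,2.1,1.46,2.44,4.51,1.92,2.96])
D=[([-1.2111,.4777,.0224,1.5563,-.0115,1.1093,-.0831],[.3042,.6021,.3031],[-.7281,-3.0558,.0025])]
def fk(q,p,s):
    # p: d1,L1,L2,L3,e4,b1,b7
    d1,L1,L2,L3,e,b1,b7,e6,y=p[:9]
    R=Ro.from_euler('z',s[0]*q[0]+b1);x=np.array([0,0,d1])
    R=R*Ro.from_euler('y',q[1]);R=R*Ro.from_euler('z',s[1]*q[2]);x=x+R.apply([e,y,L1])
    R=R*Ro.from_euler('y',q[3]);R=R*Ro.from_euler('z',s[2]*q[4]);x=x+R.apply([-e,0,L2])
    R=R*Ro.from_euler('y',q[5])*Ro.from_euler('z',s[3]*q[6]+b7);x=x+R.apply([0,0,L3])+R.apply([e6*0,0,0])
    return x,R
E
cat > rec.py <<'E'
from h import *
import json
o=readout.get_obs();open("q.jsonl","a").write(json.dumps([o[k].tolist() for k in("joints","tcp_pos","orientation")])+"\n")
E
python3 rec.py
python3 drive.py '0.1 0.04 0.01 0 0 0;0.1 0.04 0.01 0 0 0;0.1 0.04 0.01 0 0 0'; python3 rec.py; python3 drive.py '0.1 0.042 0.01 0 0 0;0.2 0.085 0.02 0 0 0;0.2 0.085 0.02 0 0 0;0.2 0.085 0.02 0 0 0';python3 rec.py;  python3 drive.py '0.2 0.1 0.02 0.1 0 -0.2;0.2 0.1 0 0.1 0 -0.2;0.2 0.1 0 0.2 0 -0.4;0.2 0.1 0 0.2 0 -0.4'; python3 rec.py
cat > fit.py <<'E'
from kin import *
import json,itertools
d=[tuple(map(np.array,x)) for x in map(json.loads,open("q.jsonl"))]+[tuple(map(np.array,x)) for x in D]
best=None
for s in itertools.product([1,-1],repeat=4):
    def f(p):
        o=[]
        for q,x,w in d:
            X,R=fk(q,p,s);o+=[*(X-x),*(.3*(R.inv()*Ro.from_rotvec(w)).as_rotvec())]
        return np.array(o)
    for b1 in(0,3.1):
     for b7 in(0,1.57,-1.57,3.1):
      z=least_squares(f,[.35,.4,.4,.2,0,b1,b7,0,0])
      if best is None or z.cost<best[0]:best=(z.cost,s,z.x,np.abs(z.fun).max())
print(best);json.dump([best[1],best[2].tolist()],open("kin.json","w"))
E
python3 fit.py; tail -2 q.jsonl
```

```text
clock: 2.4
tcp_pos: [0.4532, -0.127, 0.3011]
orientation: [1.736, 2.029, 0.622]
contact_force: [0.4, -0.4, -0.2]
grip_width: 0.085
gripper_force: 0.0
clock: 2.8
tcp_pos: [0.4921, 0.0254, 0.3242]
orientation: [1.745, 2.019, 0.62]
contact_force: [0.6, -0.7, 0.6]
grip_width: 0.0849
gripper_force: 0.0
clock: 3.2
tcp_pos: [0.54, 0.2137, 0.3734]
orientation: [1.368, 2.409, 0.295]
contact_force: [0.3, 0.1, -0.3]
grip_width: 0.0849
gripper_force: 0.0
(np.float64(0.00023173393980433708), (-1, -1, -1, -1), array([ 3.36764000e-01,  5.14194629e-01,  4.81019389e-01,  2.74569709e-01,
        1.30863181e-03,  6.26637951e+00,  1.55606723e+00,  7.63820755e-01,
       -4.87984645e-02]), np.float64(0.01191446646762917))
[[-0.49921602170932156, -0.07092116780018001, 0.28843244619170805, 2.30957850424296, 0.22307693931090386, 0.3020786317344012, -0.25290582007358847], [0.49205801141193617, 0.025358317058256093, 0.32416522661990027], [1.7452267091678333, 2.01859695525752, 0.6200536949672723]]
[[-0.676270200776754, 0.11401114173298366, 0.10577083764346695, 1.9402603251237807, 0.2975791571081963, 0.7546603091217486, -0.2189419462769208], [0.5400036394452898, 0.21373601802136755, 0.37344910541292636], [1.368277886295142, 2.4090436939081155, 0.2945486654794964]]
```

```bash
cat > kin.py <<'E'
import numpy as np,json
from scipy.optimize import least_squares
from scipy.spatial.transform import Rotation as Ro
LO=np.array([-2.96,-.34,-1.41,.24,-1.37,.17,-2.96]);HI=np.array([2.96,2.1,1.46,2.44,4.51,1.92,2.96])
def fk(q,p):
    R=Ro.identity();x=np.zeros(3);p=np.asarray(p);off=p[:21].reshape(7,3);
    for i in range(7):
        x=x+R.apply(off[i]); R=R*Ro.from_euler('z' if i%2==0 else 'y',(-q[i]+p[24] if i==0 else -q[i]+p[25] if i==6 else -q[i] if i%2==0 else q[i]))
    return x+R.apply(p[21:24]),R
E
cat > fit.py <<'E'
from kin import *
d=[tuple(map(np.array,x)) for x in map(json.loads,open("q.jsonl"))]+[(np.array([-1.2111,.4777,.0224,1.5563,-.0115,1.1093,-.0831]),np.array([.3042,.6021,.3031]),np.array([-.7281,-3.0558,.0025]))]
p0=np.zeros(26);p0[5]=.337;p0[6+5]=.514;p0[17]=.481;p0[23]=.2746;p0[24]=-.017;p0[25]=1.556
p0=np.zeros(26);p0[[5,11,17,23]]=.337,.514,.481,.2746;p0[24:]=-.017,1.556
def f(p):
    o=[]
    for q,x,w in d:
        X,R=fk(q,p);o+=[*(X-x),*(.3*(R.inv()*Ro.from_rotvec(w)).as_rotvec())]
    return np.r_[o,.01*(p-p0)]
z=least_squares(f,p0);print(z.x.round(3),np.abs(z.fun[:-26]).reshape(-1,6).max(0).round(4))
json.dump(z.x.tolist(),open("kin.json","w"))
E
python3 fit.py
cat > ik.py <<'E'
from kin import *
from g import *
p=json.load(open("kin.json"))
def ik(pos,R,n=60,seed=0,mid=None):
    g=np.random.default_rng(seed);out=[]
    for _ in range(n):
        q0=g.uniform(LO,HI)
        z=least_squares(lambda q:np.r_[(fk(q,p)[0]-pos)*10,3*(fk(q,p)[1].inv()*Ro.from_matrix(R)).as_rotvec(),.02*(q-(LO+HI)/2)/(HI-LO)],q0,bounds=(LO,HI),max_nfev=60)
        if np.abs(z.fun[:6]).max()<.05:out.append((np.min(np.minimum(z.x-LO,HI-z.x)),z.x.round(2)))
    return sorted(out,key=lambda t:-t[0])
if __name__=="__main__":
    for t in(.144,.30):
        for roll in(0,-1.57,1.57,3.1):
            R=RT@Ro.from_euler('z',roll).as_matrix()
            for m,q in ik(onaxis(t),R,16)[:3]:print(t,roll,m.round(2),q)
E
python3 ik.py
```

```text
[-2.000e-03  6.000e-03 -2.100e-02 -8.000e-03 -1.600e-02  3.160e-01
  3.000e-03 -1.600e-02  1.200e-02  1.000e-03 -1.800e-02  5.260e-01
 -3.000e-03 -1.800e-02 -3.000e-03  1.000e-03  0.000e+00  4.780e-01
  3.000e-03  0.000e+00 -9.000e-03  2.000e-03  0.000e+00  2.660e-01
 -0.000e+00  1.571e+00] [0. 0. 0. 0. 0. 0.]
0.144 0 0.14 [ 1.46  0.69 -1.2   2.15  1.06  0.31 -0.29]
0.144 0 0.13 [ 1.5   0.74 -1.28  2.15  1.16  0.37 -0.37]
0.144 0 0.05 [ 1.55  0.82 -1.36  2.15  1.25  0.46 -0.42]
0.144 -1.57 0.1 [ 1.52  0.77 -1.31  2.15  1.19  0.4   1.18]
0.144 -1.57 0.06 [ 1.54  0.81 -1.35  2.15  1.24  0.45  1.15]
0.144 -1.57 0.0 [ 1.56  0.87 -1.41  2.15  1.3   0.52  1.12]
0.144 1.57 0.08 [ 0.79  0.39 -0.34  2.2  -1.25  0.25  0.27]
0.144 1.57 0.05 [ 1.55  0.82 -1.36  2.16  1.26  0.46 -2.01]
0.144 1.57 0.02 [ 1.56  0.85 -1.39  2.16  1.29  0.5  -2.02]
0.144 3.1 0.09 [ 1.52  0.77 -1.32  2.16  1.21  0.41  2.77]
0.144 3.1 0.04 [ 1.55  0.83 -1.37  2.16  1.27  0.47  2.74]
0.144 3.1 0.01 [ 0.65  0.37 -0.18  2.21 -1.36  0.3  -1.18]
0.3 0 0.27 [ 1.68  0.18 -1.08  2.17 -0.57  0.5   1.24]
0.3 0 0.26 [ 1.59  0.15 -0.98  2.18 -0.63  0.52  1.28]
0.3 0 0.26 [ 1.59  0.15 -0.98  2.18 -0.63  0.52  1.29]
0.3 -1.57 0.0 [ 1.93  0.31 -1.41  2.16 -0.21  0.47  2.48]
0.3 -1.57 0.0 [-0.86 -0.34  1.35  2.29 -0.11  0.45  2.36]
0.3 -1.57 0.0 [-0.73 -0.07  1.38  2.29 -0.74  0.55  2.96]
0.3 1.57 0.26 [ 1.57  0.14 -0.95  2.18 -0.65  0.52 -0.27]
0.3 1.57 0.25 [ 1.38  0.11 -0.75  2.19 -0.72  0.53 -0.21]
0.3 1.57 0.21 [ 0.73  0.06 -0.09  2.23 -0.85  0.57 -0.11]
0.3 3.1 0.26 [ 1.69  0.17 -1.1   2.18 -0.57  0.5  -1.87]
0.3 3.1 0.25 [ 1.46  0.12 -0.84  2.19 -0.69  0.53 -1.77]
0.3 3.1 0.21 [ 0.67  0.05 -0.03  2.23 -0.85  0.57 -1.65]
```

```bash
cat >> g.py <<'E'
def RD(az):
    c,s=np.cos(az),np.sin(az);return np.c_[[-s,c,0],[c,s,0],[0,0,-1]]
def pol(rad,az,z):return [rad*np.cos(az),rad*np.sin(az),z]
E
python3 -c "
from g import *
rows(pol(.75,.3,.45),RD(.3));rows(pol(.78,-.1,.45),RD(-.1));rows(pol(.75,-.55,.45),RD(-.55))"
```

```text
row [-0.0915  0.1694  0.0008] [0.3809 0.1626 0.2343] |d| 0.193 |w| 0.476 clk 3.2 q [-0.68  0.11  0.11  1.94  0.3   0.75 -0.22]
row [-0.377   0.0632  0.0229] [0.4116 0.0849 0.6285] |d| 0.383 |w| 0.756 clk 3.2 q [-0.68  0.11  0.11  1.94  0.3   0.75 -0.22]
row [-0.5827 -0.2048 -0.0339] [ 0.434  -0.0094  1.0716] |d| 0.619 |w| 1.156 clk 3.2 q [-0.68  0.11  0.11  1.94  0.3   0.75 -0.22]
```

```bash
python3 drive.py '-0.09 0.17 0 0.38 0.16 0.23;-0.09 0.17 0 0.38 0.16 0.23;-0.09 0.17 0 0.38 0.16 0.23;-0.12 0.17 0 0.39 0.14 0.3;-0.17 0.15 0 0.4 0.13 0.4'; python3 -c "
from g import *
rows(pol(.78,-.1,.45),RD(-.1));rows(pol(.75,-.55,.45),RD(-.55))"
```

```text
clock: 3.7
tcp_pos: [0.7363, 0.1582, 0.4552]
orientation: [-2.067, -2.359, 0.002]
contact_force: [0.9, -0.1, -0.6]
grip_width: 0.0848
gripper_force: 0.0
row [-0.2393  0.0084  0.0045] [-0.0048 -0.0024  0.232 ] |d| 0.24 |w| 0.232 clk 3.7 q [-0.42  0.55  0.23  1.13 -0.12  1.48 -0.08]
row [-0.5327 -0.1684  0.0044] [-0.0054 -0.0013  0.682 ] |d| 0.559 |w| 0.682 clk 3.7 q [-0.42  0.55  0.23  1.13 -0.12  1.48 -0.08]
```

```bash
python3 drive.py '-0.05 0.002 0 0 0 0.05;-0.1 0.005 0 0 0 0.1;-0.15 0.007 0 0 0 0.16;-0.2 0.008 0 0 0 0.2;-0.25 0.005 0 0 0 0.25'; python3 -c "
from g import *
rows(pol(.78,-.1,.45),RD(-.1));rows(pol(.75,-.55,.45),RD(-.55))"
```

```text
clock: 4.2
tcp_pos: [0.7702, -0.0955, 0.4563]
orientation: [-2.352, -2.078, 0.004]
contact_force: [-0.1, 0.7, -1.4]
grip_width: 0.085
gripper_force: 0.0
row [0.0182 0.0037 0.0063] [-0.0041 -0.0003 -0.0234] |d| 0.02 |w| 0.024 clk 4.2 q [-0.13  0.61  0.33  1.05 -0.18  1.52  0.03]
row [-0.3104 -0.0933  0.0067] [-0.0041  0.0006  0.4266] |d| 0.324 |w| 0.427 clk 4.2 q [-0.13  0.61  0.33  1.05 -0.18  1.52  0.03]
```

```bash
python3 drive.py '-0.05 -0.01 0 0 0 0.07;-0.1 -0.02 0 0 0 0.13;-0.15 -0.03 0 0 0 0.2;-0.2 -0.05 0 0 0 0.27;-0.25 -0.07 0 0 0 0.34' && python3 drive.py '-0.05 -0.01 0 0 0 0.07;-0.1 -0.02 0 0 0 0.13;-0.15 -0.03 0 0 0 0.2;-0.2 -0.05 0 0 0 0.27;-0.25 -0.07 0 0 0 0.34'; python3 -c "
from g import *
rows(pol(.5,-.8,.42),RD(-.8));rows(onaxis(.3))"
```

```text
clock: 4.7
tcp_pos: [0.6741, -0.3258, 0.4566]
orientation: [-2.671, -1.648, 0.005]
contact_force: [0.8, -0.5, -0.2]
grip_width: 0.0849
gripper_force: 0.0
clock: 5.2
tcp_pos: [0.5074, -0.5107, 0.4571]
orientation: [-2.912, -1.173, 0.005]
contact_force: [-0.0, 0.3, -0.2]
grip_width: 0.085
gripper_force: 0.0
row [-0.0092 -0.2197  0.0379] [-0.0034  0.0018 -0.0049] |d| 0.223 |w| 0.006 clk 5.2 q [ 0.38  0.51  0.54  1.24 -0.26  1.46  0.08]
row [ 0.1085 -0.2491  0.1466] [-0.5678  0.2901 -0.9196] |d| 0.309 |w| 1.119 clk 5.2 q [ 0.38  0.51  0.54  1.24 -0.26  1.46  0.08]
```

```bash
python3 drive.py '0 -0.05 0.01 0 0 0;0 -0.1 0.02 0 0 0;0 -0.15 0.02 0 0 0;0 -0.19 0.03 0 0 0;0 -0.19 0.03 0 0 0'; python3 -c "
from g import *
rows(onaxis(.3))"
```

```text
clock: 5.7
tcp_pos: [0.372, -0.3693, 0.4258]
orientation: [-2.904, -1.174, 0.005]
contact_force: [0.3, 0.8, -0.4]
grip_width: 0.0849
gripper_force: 0.0
row [ 0.108  -0.0524  0.1151] [-0.5729  0.2847 -0.9188] |d| 0.166 |w| 1.12 clk 5.7 q [ 0.18  0.13  0.55  1.77 -0.07  1.27 -0.06]
```

```bash
python3 drive.py '0.11 -0.05 0.04 -0.28 0.14 -0.46;0.11 -0.05 0.04 -0.28 0.14 -0.46;0.11 -0.05 0.04 -0.28 0.14 -0.46;0.11 -0.05 0.115 -0.57 0.28 -0.92;0.11 -0.05 0.115 -0.57 0.28 -0.92'; python3 -c "
from g import *
rows(onaxis(.3))"
```

```text
clock: 6.2
tcp_pos: [0.4213, -0.258, 0.32]
orientation: [2.234, 1.793, 0.422]
contact_force: [0.4, 0.9, 0.1]
grip_width: 0.0851
gripper_force: 0.0
row [-0.0003 -0.0118  0.0048] [-0.2204  0.1045 -0.3417] |d| 0.013 |w| 0.42 clk 6.2 q [ 0.08  0.02  0.45  2.16 -0.32  0.64  0.53]
```

```bash
python3 drive.py '0 -0.012 0.005 -0.22 0.105 -0.342;0 -0.012 0.005 -0.22 0.105 -0.342;0 -0.012 0.005 -0.22 0.105 -0.342;0 -0.012 0.005 -0.22 0.105 -0.342'; python3 -c "
from g import *
rows(onaxis(.3));rows(onaxis(.2))"
```

```text
clock: 6.6
tcp_pos: [0.4129, -0.2568, 0.3129]
orientation: [1.778, 2.009, 0.629]
contact_force: [-0.2, 0.2, 0.8]
grip_width: 0.085
gripper_force: 0.0
row [ 0.001  -0.0013  0.0012] [-0.0124  0.0043 -0.0218] |d| 0.002 |w| 0.025 clk 6.6 q [ 0.15  0.02  0.5   2.26 -0.83  0.58  1.41]
row [ 1.500e-03 -1.000e-04  1.012e-01] [-0.0124  0.0043 -0.0218] |d| 0.101 |w| 0.025 clk 6.6 q [ 0.15  0.02  0.5   2.26 -0.83  0.58  1.41]
```

```bash
python3 drive.py '0.001 0 0.03 -0.012 0.004 -0.022;0.001 0 0.06 -0.012 0.004 -0.022;0.001 0 0.09 -0.012 0.004 -0.022;0.001 0 0.1 -0.012 0.004 -0.022;0.001 0 0.1 -0.012 0.004 -0.022'; python3 -c "
from g import *
rows(onaxis(.2));rows(onaxis(.145))
for n in('scene','top'): cv2.imwrite(f'pics/{n}1.png',grab_frame(n)[0])
s=cv2.imread('pics/scene1.png')[240:390,300:450];t=cv2.imread('pics/top1.png')[150:300,340:490]
cv2.imwrite('pics/c2.png',np.hstack([cv2.resize(x,(400,400)) for x in(s,t)]))"
```

```text
clock: 7.1
tcp_pos: [0.4688, -0.2473, 0.2285]
orientation: [1.753, 2.023, 0.635]
contact_force: [0.5, 0.1, 0.5]
grip_width: 0.0848
gripper_force: 0.0
row [-0.0002  0.0008 -0.0005] [-0.0053 -0.0013 -0.0028] |d| 0.001 |w| 0.006 clk 7.1 q [ 0.19  0.25  0.41  2.27 -1.3   0.5   1.85]
row [-0.0003  0.0011  0.0545] [-0.0053 -0.0013 -0.0028] |d| 0.055 |w| 0.006 clk 7.1 q [ 0.19  0.25  0.41  2.27 -1.3   0.5   1.85]
```

View pics/c2.png

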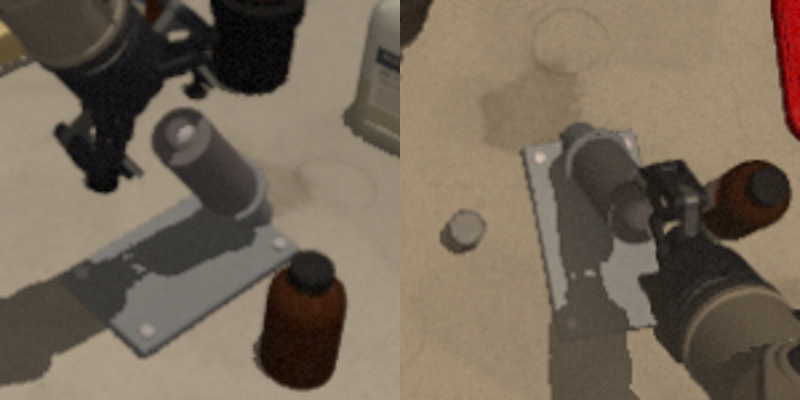

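```bash
python3 drive.py '0 0.001 0.015 0 0 0;0 0.001 0.025 0 0 0;0 0.001 0.03 0 0 0;0 0.001 0.03 0 0 0'; python3 -c "
from g import *
rows(onaxis(.145))"
```

```text
clock: 7.6
tcp_pos: [0.4861, -0.2457, 0.2069]
orientation: [1.751, 2.018, 0.636]
contact_force: [0.6, -0.3, -0.7]
grip_width: 0.0849
gripper_force: 0.0
row [ 0.0007 -0.0011  0.0269] [-0.0012  0.0011 -0.0033] |d| 0.027 |w| 0.004 clk 7.6 q [ 0.4   0.3   0.14  2.24 -1.36  0.41  1.9 ]
```

```bash
python3 drive.py '0 0 0.008 0 0 0;0 0 0.014 0 0 0;0 0 0.02 0 0 0;0 0 0.026 0 0 0;0.001 -0.001 0.026 0 0 0'; python3 -c "
from g import *
rows(onaxis(.145))"
```

```text
clock: 8.1
tcp_pos: [0.4998, -0.2428, 0.1848]
orientation: [1.751, 2.018, 0.635]
contact_force: [1.1, -0.5, 0.8]
grip_width: 0.085
gripper_force: 0.0
row [-0.0002  0.0001  0.0007] [-0.0019  0.0014 -0.0033] |d| 0.001 |w| 0.004 clk 8.1 q [ 0.66  0.36 -0.19  2.22 -1.36  0.29  1.92]
```

```bash
python3 drive.py '0 0 0 0 0 0;0 0 0 0 0 0;0 0 0 0 0 0;0 0 0 0 0 0;0 0 0 0 0 0' 0.045 45; python3 drive.py '0 0 0 0 0 0;0 0 0 0 0 0;0 0 0 0 0 0'; python3 -c "
from g import *
rows(onaxis(.145));o=readout.get_obs();print(RT.T@o['contact_force'],o['moment'])"
```

```text
clock: 8.6
tcp_pos: [0.4996, -0.2423, 0.1849]
orientation: [1.751, 2.019, 0.635]
contact_force: [-4.4, -0.2, 6.1]
grip_width: 0.0501
gripper_force: 46.1
clock: 8.9
tcp_pos: [0.4996, -0.2423, 0.1848]
orientation: [1.751, 2.019, 0.635]
contact_force: [-4.9, 0.5, 6.3]
grip_width: 0.0503
gripper_force: 46.1
row [-0.0007  0.0002  0.0008] [-0.002   0.0011 -0.003 ] |d| 0.001 |w| 0.004 clk 8.9 q [ 0.66  0.36 -0.19  2.22 -1.36  0.29  1.92]
[ 1.16289083 -0.33996908 -7.93485265] [-0.01562374  0.72009149  0.07461523]
```

```bash
python3 drive.py '0 0.001 -0.005 0 0 0;0 0.002 -0.01 0 0 0;0 0.002 -0.015 0 0 0;0 0.002 -0.02 0 0 0;0 0.002 -0.02 0 0 0'; cat > st.py <<'E'
from g import *
o=readout.get_obs();w=o["tcp_pos"]-c0;R=Ro.from_rotvec(o["orientation"]).as_matrix()
print("F axis-frame",(RT.T@o["contact_force"]).round(1),"M",(RT.T@o["moment"]).round(2),"off x,y",(RT.T@w)[:2].round(4),"t",round(w@a+tz,4),"roll",Ro.from_matrix(RT.T@R).as_rotvec().round(3),"clk",round(o["clock"],2),"q",o["joints"].round(2))
E
python3 st.py
```

```text
clock: 9.4
tcp_pos: [0.4899, -0.2437, 0.2025]
orientation: [1.751, 2.019, 0.635]
contact_force: [0.7, -0.4, -2.0]
grip_width: 0.0504
gripper_force: 47.0
F axis-frame [-0.5 -0.6  2. ] M [0.86 0.01 0.01] off x,y [0.0008 0.0018] t 0.1659 roll [ 0.002 -0.001  0.003] clk 9.4 q [ 0.64  0.32 -0.15  2.23 -1.27  0.32  1.83]
```

```bash
python3 drive.py '0 0 0 0 0 0.15;0 0 0 0 0 0.3;0 0 0 0 0 0.45;0 0 0 0 0 0.55;0 0 0 0 0 0.55'; python3 st.py; python3 drive.py '0 0 -0.003 0 0 0;0 0 -0.006 0 0 0;0 0 -0.006 0 0 0'; python3 st.py
```

```text
clock: 9.9
tcp_pos: [0.4901, -0.2433, 0.2017]
orientation: [2.322, 1.525, 0.79]
contact_force: [0.0, -0.2, -3.1]
grip_width: 0.0501
gripper_force: 47.0
F axis-frame [-0.2 -1.8  2.5] M [ 0.9  -0.02 -0.07] off x,y [0.0011 0.0016] t 0.1652 roll [ 0.003 -0.001  0.554] clk 9.9 q [ 0.57  0.32 -0.07  2.23 -1.31  0.35  1.31]
clock: 10.2
tcp_pos: [0.4867, -0.2438, 0.2066]
orientation: [2.32, 1.528, 0.789]
contact_force: [4.7, -0.0, -9.9]
grip_width: 0.0504
gripper_force: 56.7
F axis-frame [-0.7 -1.9 10.7] M [ 0.77 -0.27 -0.02] off x,y [0.0011 0.0016] t 0.1711 roll [ 0.003 -0.001  0.551] clk 10.2 q [ 0.56  0.3  -0.06  2.23 -1.28  0.35  1.28]
```

```bash
for i in 1 2; do python3 drive.py '0 0 0.003 0 0 0.02;0 0 0.003 0 0 0.13;0 0 0.003 0 0 0.22;0 0 0 0 0 0.22;0 0 0 0 0 0.22' >/dev/null; python3 st.py; done
```

```text
F axis-frame [-1.  -1.2  8.9] M [ 0.86 -0.27  0.04] off x,y [0.0011 0.0016] t 0.1711 roll [ 0.003 -0.001  0.77 ] clk 10.7 q [ 0.55  0.3  -0.04  2.23 -1.29  0.36  1.07]
F axis-frame [-0.8 -1.6 10.5] M [ 0.85 -0.29  0.11] off x,y [0.0011 0.0017] t 0.1711 roll [ 0.003 -0.002  0.99 ] clk 11.2 q [ 0.53  0.3  -0.02  2.24 -1.3   0.37  0.86]
```

Still meeting the lugs; continue.

```bash
for i in 1 2 3; do python3 drive.py '0 0 0.003 0 0 0.02;0 0 0.003 0 0 0.13;0 0 0.003 0 0 0.22;0 0 0 0 0 0.22;0 0 0 0 0 0.22' >/dev/null; python3 st.py; done
```

```text
F axis-frame [-0.8 -1.1 10.1] M [ 0.83 -0.31  0.06] off x,y [0.0011 0.0017] t 0.1711 roll [ 0.002 -0.002  1.209] clk 11.7 q [ 0.52  0.3  -0.    2.24 -1.31  0.37  0.64]
F axis-frame [-1.3 -1.5  9.2] M [ 0.84 -0.28  0.05] off x,y [0.0011 0.0017] t 0.1711 roll [ 0.002 -0.002  1.429] clk 12.2 q [ 0.51  0.3   0.01  2.24 -1.31  0.37  0.43]
F axis-frame [-2.2 -2.2  9.3] M [ 0.93 -0.28  0.1 ] off x,y [0.0011 0.0017] t 0.1711 roll [ 0.002 -0.003  1.649] clk 12.7 q [ 0.5   0.3   0.02  2.24 -1.31  0.38  0.21]
```

```bash
for i in 1 2 3; do python3 drive.py '0 0 0.003 0 0 0.02;0 0 0.003 0 0 0.13;0 0 0.003 0 0 0.22;0 0 0 0 0 0.22;0 0 0 0 0 0.22' >/dev/null; python3 st.py; done
```

```text
F axis-frame [-1.  -1.4  7.8] M [ 0.89 -0.19  0.04] off x,y [0.001  0.0017] t 0.1712 roll [ 0.002 -0.003  1.869] clk 13.2 q [ 0.49  0.3   0.02  2.24 -1.32  0.38 -0.01]
F axis-frame [-0.5 -0.9  4.9] M [ 0.91 -0.12 -0.02] off x,y [0.0008 0.0017] t 0.1715 roll [ 1.00e-03 -3.00e-03  2.09e+00] clk 13.7 q [ 0.49  0.3   0.03  2.24 -1.32  0.38 -0.23]
F axis-frame [-0.9 -1.   1.1] M [ 0.92 -0.27  0.05] off x,y [0.0007 0.0017] t 0.1715 roll [ 0.    -0.003  2.31 ] clk 14.2 q [ 0.49  0.3   0.03  2.24 -1.32  0.38 -0.44]
```

```bash
python3 drive.py '0 0 -0.002 0 0 0;0 0 -0.002 0 0 0' >/dev/null; python3 st.py;
```

```text
F axis-frame [-0.8 -2.   0.1] M [ 0.96 -0.31 -0.07] off x,y [0.0007 0.0017] t 0.1735 roll [ 0.    -0.003  2.312] clk 14.4 q [ 0.48  0.3   0.04  2.24 -1.31  0.38 -0.45]
```

```bash
python3 drive.py '0 0 -0.002 0 0 0;0 0 -0.004 0 0 0;0 0 -0.004 0 0 0' >/dev/null; python3 st.py; python3 drive.py '0 0 -0.002 0 0 0;0 0 -0.004 0 0 0;0 0 -0.004 0 0 0' >/dev/null; python3 st.py
```

```text
F axis-frame [-0.6 -2.   1.4] M [ 0.93 -0.37  0.05] off x,y [0.0008 0.0017] t 0.1775 roll [ 0.    -0.003  2.313] clk 14.7 q [ 0.48  0.29  0.04  2.24 -1.3   0.39 -0.47]
F axis-frame [-0.8 -1.  -0. ] M [ 0.94 -0.44  0.01] off x,y [0.0008 0.0018] t 0.1816 roll [ 0.    -0.003  2.313] clk 15.0 q [ 0.48  0.28  0.05  2.24 -1.28  0.39 -0.49]
```

```bash
python3 drive.py '0 0 -0.004 0 0 0;0 0 -0.008 0 0 0;0 0 -0.012 0 0 0;0 0 -0.012 0 0 0' >/dev/null; python3 st.py; python3 drive.py '0 0 -0.006 0 0 0;0 0 -0.012 0 0 0;0 0 -0.018 0 0 0;0 0 -0.02 0 0 0' >/dev/null; python3 st.py
python3 -c "
from g import *
for n in('scene','top'): cv2.imwrite(f'pics/{n}2.png',grab_frame(n)[0])
s=cv2.imread('pics/scene2.png')[220:390,280:450];t=cv2.imread('pics/top2.png')[150:320,340:510]
cv2.imwrite('pics/c3.png',np.hstack([cv2.resize(x,(400,400)) for x in(s,t)]))"
```

```text
F axis-frame [-1.4 -0.7  0.6] M [ 0.89 -0.46  0.01] off x,y [0.0009 0.0019] t 0.1939 roll [ 0.    -0.003  2.313] clk 15.4 q [ 0.47  0.25  0.07  2.25 -1.23  0.41 -0.53]
F axis-frame [-1.6 -1.7  3.1] M [ 0.9  -0.56  0.05] off x,y [0.001  0.0019] t 0.214 roll [ 1.000e-03 -2.000e-03  2.313e+00] clk 15.8 q [ 0.46  0.21  0.1   2.25 -1.15  0.44 -0.6 ]
```

View pics/c3.png

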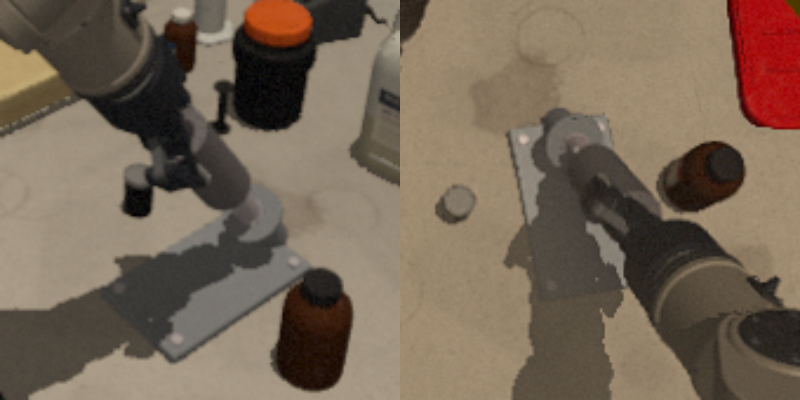

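```bash
python3 drive.py '0 0 -0.008 0 0 0;0 0 -0.016 0 0 0;0 0 -0.024 0 0 0;0 0 -0.032 0 0 0;0 0 -0.04 0 0 0' >/dev/null; python3 st.py; python3 drive.py '0 0 -0.01 0 0 0;0 0 -0.02 0 0 0;0 0 -0.03 0 0 0;0 0 -0.04 0 0 0;0 0 -0.048 0 0 0' >/dev/null; python3 st.py
python3 -c "
from g import *
R=Ro.from_rotvec(readout.get_obs()['orientation']).as_matrix();print(R)
rows(onaxis(.32)+[0,0,.05],R)"
```

```text
F axis-frame [-1.3 -1.3  2.8] M [ 0.88 -0.43  0.04] off x,y [0.0011 0.0018] t 0.2537 roll [ 2.000e-03 -3.000e-03  2.313e+00] clk 16.4 q [ 0.45  0.13  0.15  2.26 -1.    0.5  -0.73]
F axis-frame [-0.4 -0.5  1.8] M [ 0.88  0.01 -0.04] off x,y [0.0017 0.0019] t 0.3019 roll [ 3.000e-03 -2.000e-03  2.313e+00] clk 16.9 q [ 0.45  0.03  0.19  2.25 -0.85  0.58 -0.87]
[[ 0.69683482 -0.44139318  0.56532583]
 [-0.58086816 -0.80967044  0.08382095]
 [ 0.42072962 -0.38678913 -0.8205978 ]]
row [ 0.0207 -0.0168 -0.0591] [-0. -0. -0.] |d| 0.065 |w| 0.0 clk 16.9 q [ 0.45  0.03  0.19  2.25 -0.85  0.58 -0.87]
```

```bash
cat >> g.py <<'E'
def down(R,yaw=0):
    z=R[:,2];v=np.cross(z,[0,0,-1]);s=np.linalg.norm(v)
    q=Ro.from_rotvec(v/s*np.arcsin(min(s,1))) if s>1e-6 else Ro.identity()
    return (Ro.from_euler('z',yaw)*q).as_matrix()@R
def cur():return Ro.from_rotvec(readout.get_obs()['orientation']).as_matrix()
E
python3 drive.py '0.01 -0.008 -0.03 0 0 0;0.02 -0.017 -0.059 0 0 0;0.02 -0.017 -0.059 0 0 0'; python3 -c "
from g import *
rows(pol(.52,-.45,.40),down(cur()));rows(pol(.55,-.05,.38),down(cur(),.4));rows([.539,.24,.34],down(cur(),.85))"
```

```text
clock: 17.2
tcp_pos: [0.4017, -0.2585, 0.3814]
orientation: [-2.651, 0.815, -0.797]
contact_force: [0.7, 0.5, -1.7]
grip_width: 0.0498
gripper_force: 58.0
row [ 0.0353 -0.0627  0.0253] [-0.4114 -0.456   0.    ] |d| 0.076 |w| 0.614 clk 17.2 q [ 0.46 -0.08  0.2   2.17 -0.66  0.7  -1.07]
row [-0.0324 -0.2517  0.1036] [-0.3146 -0.532  -0.3873] |d| 0.274 |w| 0.729 clk 17.2 q [ 0.46 -0.08  0.2   2.17 -0.66  0.7  -1.07]
row [-0.2119 -0.4486  0.1516] [-0.1924 -0.6025 -0.8225] |d| 0.519 |w| 1.038 clk 17.2 q [ 0.46 -0.08  0.2   2.17 -0.66  0.7  -1.07]
```

```bash
python3 drive.py '0.007 -0.012 0.005 -0.08 -0.09 0;0.015 -0.025 0.01 -0.16 -0.18 0;0.022 -0.038 0.015 -0.25 -0.27 0;0.03 -0.05 0.02 -0.33 -0.36 0;0.035 -0.063 0.025 -0.411 -0.456 0'; python3 -c "
from g import *
rows(pol(.55,-.05,.38),down(cur(),.4));rows([.539,.24,.34],down(cur(),.85))"
```

```text
clock: 17.7
tcp_pos: [0.4678, -0.2242, 0.3953]
orientation: [3.003, -0.921, -0.019]
contact_force: [0.1, 0.8, -3.2]
grip_width: 0.05
gripper_force: 57.7
row [-0.0427 -0.2086  0.015 ] [ 0.0014  0.0118 -0.4   ] |d| 0.213 |w| 0.4 clk 17.7 q [ 0.32  0.14  0.01  1.8  -0.    1.21 -1.84]
row [-0.2008 -0.4244  0.056 ] [-0.0013  0.0121 -0.85  ] |d| 0.473 |w| 0.85 clk 17.7 q [ 0.32  0.14  0.01  1.8  -0.    1.21 -1.84]
```

```bash
python3 drive.py '-0.008 -0.042 0.003 0 0.012 -0.08;-0.017 -0.084 0.006 0 0.012 -0.16;-0.025 -0.125 0.009 0 0.012 -0.24;-0.034 -0.167 0.012 0 0.012 -0.32;-0.043 -0.208 0.015 0 0.012 -0.4'; python3 -c "
from g import *
rows([.539,.24,.34],down(cur(),.45))"
```

```text
clock: 18.2
tcp_pos: [0.5484, -0.0262, 0.3795]
orientation: [-3.127, 0.3, -0.004]
contact_force: [0.4, 0.4, -2.5]
grip_width: 0.0499
gripper_force: 57.8
row [-0.06   -0.2595  0.0396] [-2.0e-04 -2.8e-03 -4.5e-01] |d| 0.269 |w| 0.45 clk 18.2 q [ 0.08  0.21 -0.17  1.76  0.04  1.17 -1.87]
```

```bash
python3 drive.py '-0.01 -0.046 0.007 0 -0.003 -0.08;-0.02 -0.092 0.014 0 -0.003 -0.16;-0.03 -0.138 0.021 0 -0.003 -0.24;-0.04 -0.18 0.03 0 -0.003 -0.32;-0.05 -0.22 0.035 0 -0.003 -0.4' >/dev/null; python3 drive.py '-0.005 -0.02 0.003 0 0 -0.03;-0.01 -0.04 0.006 0 0 -0.05;-0.01 -0.04 0.006 0 0 -0.05' >/dev/null; python3 -c "
from g import *
rows([.539,.24,.22],down(cur()))
for n in('scene','top'): cv2.imwrite(f'pics/{n}3.png',grab_frame(n)[0])
s=cv2.imread('pics/scene3.png')[100:300,180:380];t=cv2.imread('pics/top3.png')[130:330,120:320]
cv2.imwrite('pics/c4.png',np.hstack([cv2.resize(x,(400,400)) for x in(s,t)]))"
```

```text
row [0.017  0.0012 0.1185] [-0.0001  0.0006 -0.    ] |d| 0.12 |w| 0.001 clk 19.0 q [-0.23  0.31 -0.38  1.74  0.12  1.12 -1.96]
```

View pics/c4.png

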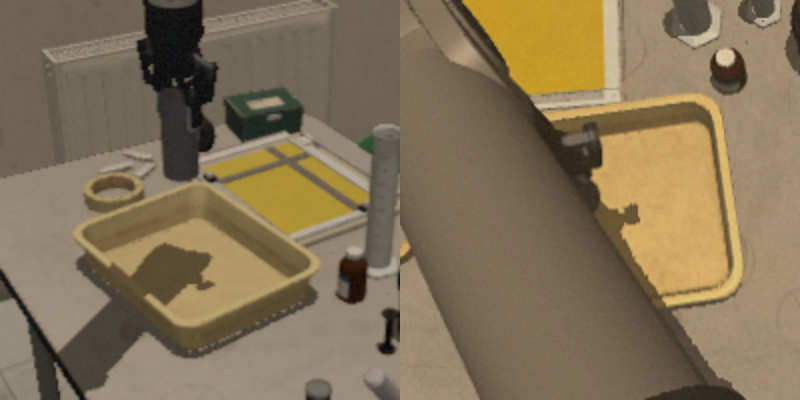

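```bash
python3 -c "
from h import *
print(proj('scene',[[.53,.24,.194],[.53,.24,.19],[.53,.24,.2]]))"; python3 drive.py '0.004 0 0.035 0 0 0;0.008 0 0.07 0 0 0;0.013 0 0.105 0 0 0;0.017 0 0.14 0 0 0;0.017 0.001 0.155 0 0 0'; python3 drive.py '0 0 0.005 0 0 0;0 0 0.01 0 0 0;0 0 0.01 0 0 0'; python3 -c "
from g import *
rows([.539,.24,.150],down(cur()))"
```

```text
[[272.51459527 184.45174174]
 [272.57709263 185.70204315]
 [272.42041611 182.56836802]]
clock: 19.6
tcp_pos: [0.5414, 0.2346, 0.1815]
orientation: [3.113, 0.393, -0.003]
contact_force: [-0.7, -1.0, -2.5]
grip_width: 0.05
gripper_force: 57.7
clock: 19.9
tcp_pos: [0.5422, 0.2375, 0.1755]
orientation: [3.116, 0.398, 0.005]
contact_force: [-0.4, 0.4, -1.8]
grip_width: 0.0498
gripper_force: 57.7
row [-0.0025 -0.0033  0.0255] [ 0.001  -0.0034 -0.    ] |d| 0.026 |w| 0.004 clk 19.9 q [-0.26  0.51 -0.33  1.85  0.23  0.81 -2.03]
```

```bash
python3 drive.py '0 0 0.007 0.001 -0.003 0;0 0 0.014 0.001 -0.003 0;0 0 0.018 0.001 -0.003 0;0 0 0.018 0.001 -0.003 0'; python3 drive.py '0 0 0.002 0 0 0;0 0 0.004 0 0 0;0 0 0.004 0 0 0'
```

```text
clock: 20.3
tcp_pos: [0.5413, 0.2373, 0.1558]
orientation: [3.116, 0.399, -0.004]
contact_force: [-0.0, -0.1, -2.4]
grip_width: 0.05
gripper_force: 57.7
clock: 20.6
tcp_pos: [0.5416, 0.2375, 0.1523]
orientation: [3.116, 0.399, -0.002]
contact_force: [0.6, 0.2, -1.7]
grip_width: 0.0499
gripper_force: 57.7
```

```bash
python3 drive.py '0 0 0.001 0 0 0;0 0 0.002 0 0 0;0 0 0.002 0 0 0';  python3 drive.py '0 0 0.001 0 0 0;0 0 0.001 0 0 0'|sed -n '2p;4p'
```

```text
clock: 20.9
tcp_pos: [0.5418, 0.2377, 0.152]
orientation: [3.116, 0.398, -0.001]
contact_force: [-3.6, -0.8, 8.8]
grip_width: 0.0496
gripper_force: 59.1
tcp_pos: [0.5419, 0.2377, 0.1519]
contact_force: [-6.4, -3.7, 17.0]
```

```bash
python3 drive.py '0 0 -0.002 0 0 0;0 0 -0.002 0 0 0'|sed -n '2,4p'; python3 drive.py '0 0 0 0 0 0;0 0 0 0 0 0;0 0 0 0 0 0' 0.054 20; python3 drive.py '0 0 0 0 0 0;0 0 0 0 0 0;0 0 0 0 0 0' 0.085;python3 drive.py '0 0 0 0 0 0;0 0 0 0 0 0;0 0 0 0 0 0'
```

```text
tcp_pos: [0.5419, 0.2377, 0.152]
orientation: [-3.116, -0.399, 0.0]
contact_force: [-1.9, -0.8, 5.5]
clock: 21.6
tcp_pos: [0.5417, 0.2375, 0.1514]
orientation: [3.116, 0.398, -0.002]
contact_force: [0.9, 0.2, 0.7]
grip_width: 0.0541
gripper_force: 0.0
clock: 21.9
tcp_pos: [0.5417, 0.2375, 0.1515]
orientation: [3.116, 0.399, -0.002]
contact_force: [0.3, -0.3, -0.6]
grip_width: 0.0849
gripper_force: 0.0
clock: 22.2
tcp_pos: [0.5416, 0.2375, 0.1515]
orientation: [3.116, 0.399, -0.002]
contact_force: [0.4, 0.5, 0.6]
grip_width: 0.0852
gripper_force: 0.0
```

Released cleanly; withdraw straight up.

```bash
python3 drive.py '0 0 -0.02 0 0 0;0 0 -0.045 0 0 0;0 0 -0.08 0 0 0;0 0 -0.12 0 0 0;0 0 -0.15 0 0 0'|sed -n '2p;4p'; python3 drive.py '0 0 -0.05 0 0 0;0 0 -0.1 0 0 0;0 0 -0.1 0 0 0;0 0 -0.1 0 0 0;0 0 -0.1 0 0 0'|sed -n '2p;4p'; python3 -c "
from g import *
for n in('scene','top'): cv2.imwrite(f'pics/{n}4.png',grab_frame(n)[0])
s=cv2.imread('pics/scene4.png')[130:400,190:460]
cv2.imwrite('pics/c5.png',np.hstack([cv2.resize(s,(400,400)),cv2.resize(cv2.imread('pics/top4.png')[100:340,140:500],(400,400))]))"
```

```text
tcp_pos: [0.5421, 0.2378, 0.304]
contact_force: [1.3, 0.1, -0.1]
tcp_pos: [0.5415, 0.2372, 0.4003]
contact_force: [-0.5, -0.3, -1.2]
```

View pics/c5.png

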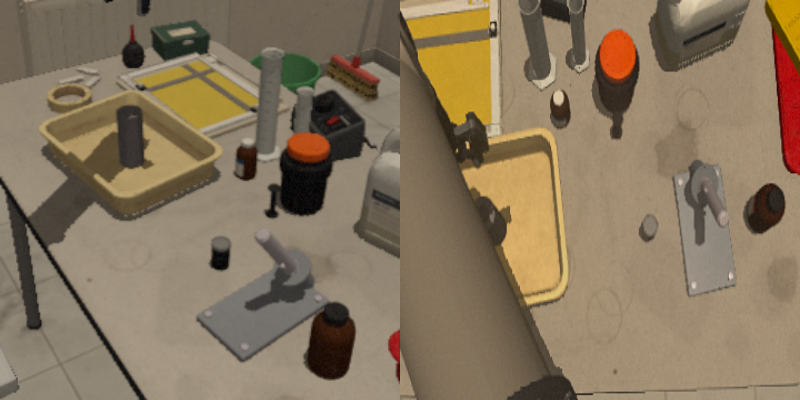

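The core stands upright in the tray (left crop, around 130,135), the spindle is bare, and the bottle and film can are where they were.

```bash
python3 -c "
from bench import r, job, readout, grab_frame, camera_info
print(job.hand_in())"
```

```text
the job is handed in; nothing more can be done
None
```

I took the core off the spindle at about 2.3 rad of turn, without forcing it (light probes, about 11 N at most), and lowered it standing on end into the cream tray, pressing up to 17 N on touchdown; the bottle and film can were not touched, and I handed the job in at about 23 s.

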